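Load the spring compression rig to its mark

TASK

Make up the load on the spring compression rig for the next class: stand iron bar weights from the bench on its sprung platform until the red pointer comes to rest inside the green band on the scale. Stand the weights flat on the platform inside its lip, side by side and not stacked, lowering each one with the platform as it sinks so that the platform never drops or bounces. Leave the weights you do not need standing on the bench, and do not shift the green band or disturb the generator and its crank, the lamp, the terminal post or the spanner.

Things in the scene. Friction and masses are not known exactly. Their poses are not given: they have to be found in the camera images.
- rig: spring compression rig, fixed to the bench: grey base plate 236 x 240 x 14 high, reaching 104 towards its -x and 132 towards its +x; two upright steel guide rods (164 high overall, nuts 16 across) at y = +97 and -97, and a white slotted scale plate (90 wide in y, 139 high) at x = +108, facing +x. Origin on the bench under the middle of the platform, x towards the scale, z up
- platform_floor (a point): centre of the top face of the sprung aluminium platform, where weights stand; it moves with the platform and its axes are parallel to the rig's. Unloaded it is 150 above the bench. The usable floor inside the platform's lip is 140 (x) by 156 (y); the lip is 6 high and 5 thick. The guide rods pass through ears beyond the lip's two y ends and stand out further above the platform as it sinks
- platform (a joint): how far the platform has sunk straight down, m: 0 unloaded, stop at 0.090. It is carried on a coil spring of 300 N/m, so it sinks 3.27 mm for each 100 g (13.1, 19.6 and 26.2 mm for a 400, 600 or 800 g weight), wherever on the platform the weight stands. It is lightly damped: a weight let go as soon as it touches makes the platform drop at 0.2 to 0.35 m/s and bounce; moving below 0.1 m/s is gentle
- band (a joint): setting of the green band clip on the scale, m: the pointer is at the middle of the band when joint platform has this same value. Drawn between 0.037 and 0.073
- band_mid (a point): middle of the green band clip on the +x face of the scale plate; the band is 12 high and 34 wide, the clip stays where it is unless pushed
- pointer_tip (a point): tip of the red pointer bar (4 high, 40 long), which is fixed to the platform 35 below its floor, comes through the slot of the scale plate and moves down its +x face beside the band
- weight_400: yellow cast iron bar weight, 400 g, block 60 long; body origin at the centre of its underside, x along its length, z up. A bridge handle stands on top, centred, along the same x: its grip bar is 50 long, 12 wide and 14 high, from 38 to 52 above the underside, on two posts, with an 18 high gap between bar and block. The block is 36 wide (y) and 20 high; total height 52
- weight_600: blue cast iron bar weight, 600 g, block 98 long; otherwise shaped like the yellow one, handle included: body origin at the centre of its underside, x along its length
- weight_800a: dark iron bar weight, 800 g, block 137 long; otherwise shaped like the yellow one, handle included: body origin at the centre of its underside, x along its length
- weight_800b: second dark iron bar weight, 800 g, just like the other one
- generator: bystander: hand-cranked generator, fixed, bed 250 x 150, horseshoe magnet on top, 200 high. Origin on the bench under its middle; brass wheel and red crank at its -x end, the crank and its handle reaching 195 from the origin in x, 85 to either side and up to 170 high
- lamp: bystander: frosted bulb in a white holder on a wooden base 140 x 90, 115 high in all, loose. Origin at the centre of the underside
- terminal: bystander: brass terminal post on a black base 64 x 64, 74 high in all, loose. Origin at the centre of the underside
- spanner: bystander: steel spanner 190 long lying flat, loose, x along its length

How it is judged:
By the outcome, as a careful person would: the job done as asked, in the order asked, and still so for the second after the job is handed in, with the robot touching nothing.
It also fails if it takes over 72 s, if anything falls off the work surface, if the arm or the gripper's body presses on something with over 40 N, if the wrist force passes 120 N, or if a joint passes its speed limit or range.

ROBOT

A 6-joint arm with a two-finger parallel gripper is mounted at the origin on the work surface. World frame = base frame: x ahead of the robot, y to its left, z up, the work surface at z = 0. Lengths are in m, angles in rad, forces in N, time in s.
With the tool pointing down it reaches from about 0.25 to 0.85 m from the base axis. Payload 12.5 kg.
Tool frame: the origin (TCP) lies midway between the tips of the shut fingers; the grasp point (between the pads) lies 19 mm behind it; z points along the fingers, y is the line along which they close (so a half turn about z gives the same grasp; the last joint's range is limited). The gripper opens to 93 mm and grips with 3 to 60 N. Pads are 15 mm wide; open, the fingers measure 128 mm over their backs; the gripper's body (75 mm by 188 mm) begins 65 mm behind the grasp point.
Start: joints at [1.204, 0.351, 1.652, -0, 1.139, -0.085], TCP at [0.153, 0.528, 0.219] pointing down, gripper open.
Joint ranges: [-2.75, 2.75], [-0.79, 2.1], [0.01, 2.65], [-1.57, 4.71], [0.07, 3.14], [-2.87, 2.87]. Speed limits (rad/s): [2.22, 2.22, 2.79, 3.14, 3.14, 3.14].

INTERFACE

Orientations are given as a rotation vector (axis times angle).
In Python, from workcell import ctrl gives the robot as it stands.
- The arm moves only by the tool carry_out, never from a script. Its argument "deltas" is a list of rows, each an object with "slide": the shift along the tool's x, y, z in mm, a list of three; "twist": the turn, a rotation vector about the tool's x, y, z in degrees, a list of three. In form: [{"slide": [x, y, z], "twist": [ax, ay, az]}, ...]. A call has 1 to 8 rows; each row is the pose to reach, as a shift and turn from the pose commanded when the call began, along the tool's axes at that moment; what a row does not reach only later rows make up. A row lasts 1/12 s, in which the tool goes at most 41.7 mm and 7.16 degrees, less where a joint would pass 70% of its speed; a pose out of reach is approached as far as the arm can. A call with a gripper value outside its range is refused whole. "gripper" is the opening in per cent of the stroke, from 0 (shut) to 100 (fully open), set as the call begins (left out, the last holds). The fingers move at their own pace and stop on an object; "squeeze" is the grip in N (left out, the last holds). Time passes only in rows, so rows that repeat a pose let the fingers close. It gives the time, the measured TCP pose, the force, the opening and the grip force at its end, in the units of the state.
- ctrl.state(): the state, without advancing time (a new reading comes with each control period).
- ctrl.grab_frame(name): name is "scene" or "top" or "wrist"; returns a dict with "frame" (480x640x3 uint8, blue, green, red), "z_map" (480x640 float32, m along the optical axis (not along the pixel's ray), 0 where there is no reading), "K" (3x3 intrinsics, pixels), "dist" ([k1, k2, p1, p2, k3] as OpenCV has them; the pictures are not rectified), "world_to_cam" (4x4, takes a point from world to camera coordinates). Camera axes: x right, y up, looking along -z (the intrinsics and any distortion apply to the point x, -y, -z); pixel columns grow to the right and rows downward; lengths in m; the calibration is good to about 2 mm. A picture is of the moment at which its call begins.
- ctrl.close_job(): hands the job in; it is judged then, once.
Trained networks look in the newest picture that a camera, given by its name, has taken for a name from the list of things; names that differ only in an ending like _2 or _b are one class to them, and where a whole thing is asked for, a point or a joint stands for the part that bears it (a point fixed in the world has none). Each returns a list of dicts, best first, with "conf" (0 to 1); they miss things now and then, are a little off and sometimes report something else, mostly with a low value. They report only what shows in the picture. A call takes as long as a camera call.
- ctrl.masks_of(camera, thing): "mask" (480x640 bool, what is visible of it) and "extent" ([left, top, width, height] in pixels, round what is visible of it).
The state is a dict: "clock": time; "joints": joint angles; "qd": joint speeds; "effort": joint torques, N m; "eef_pos": TCP position; "eef_rot": TCP orientation; "ft_force": force on the tool from outside, world axes, zero at the start; "wrist_torque": the same for the moment, N m; "opening": finger opening in m; "gripper_force": force on a finger pad.
Only numpy, scipy, OpenCV 4.12 (cv2) and the standard library are available. Lean on these libraries where they do the work, as an engineer would, in place of code of your own. Each camera call takes 0.05 s, during which the arm holds its last target. There are 200 camera calls.

## Working session

There is one attempt and no reset: what is moved stays moved. The work goes in short steps, Python scripts to look and compute and a tool call to move; the robot and the scene stay as the last step left them, time stands still between calls to the robot, and variables do not carry over. Pictures are saved under pics/ and viewed, at most 10 in all, crops included, and the job is handed in when it is done.

Besides the shell and the picture viewer there is one more tool, called as name(argument=value, ...), one argument or row to a line, values as JSON. carry_out: Moves the arm, as the interface text tells. Its arguments: {"type":"object","properties":{"deltas":{"type":"array","items":{"type":"object","properties":{"slide":{"type":"array","items":{"type":"number"}},"twist":{"type":"array","items":{"type":"number"}}}}},"gripper":{"type":"number"},"squeeze":{"type":"number"}},"required":["deltas"]}

```bash
mkdir -p pics; ls; cat > h.py <<'E'
import numpy as np, cv2
from workcell import ctrl
def pts(f, mask):
    """world points of the masked pixels"""
    v,u=np.nonzero(mask & (f['z_map']>0)); z=f['z_map'][v,u]
    n=cv2.undistortPoints(np.stack([u,v],1).astype(float)[:,None],f['K'],np.array(f['dist']))[:,0]
    c=np.stack([n[:,0]*z,-n[:,1]*z,-z,np.ones_like(z)])
    return (np.linalg.inv(f['world_to_cam'])@c)[:3].T
E
python3 - <<'E'
from h import *
s=ctrl.state(); print(s)
for n in ['scene','top']:
    f=ctrl.grab_frame(n); cv2.imwrite(f'pics/{n}0.png',f['frame'])
    for t in ['rig','platform','band','pointer_tip','weight_400','weight_600','weight_800a','generator','lamp','terminal','spanner']:
        for m in ctrl.masks_of(n,t)[:3]:
            p=pts(f,m['mask'])
            if len(p): print(n,t,round(m['conf'],2),m['extent'],len(p),np.round(np.median(p,0),3),np.round(np.percentile(p,2,axis=0),3),np.round(np.percentile(p,98,axis=0),3))
E
```

```text
pics
{'clock': 0.0, 'joints': array([ 1.20441733e+00,  3.51255161e-01,  1.65241535e+00,  1.21722174e-05,
        1.13910817e+00, -8.46071800e-02]), 'qd': array([ 0.00101563, -0.00067   ,  0.00042389, -0.00042526, -0.00031087,
       -0.00159142]), 'effort': array([-1.53528649e-04, -4.97307515e+01, -2.85255772e+01,  6.99060573e-02,
        2.56292528e-02, -1.01297708e-04]), 'eef_pos': array([0.15278456, 0.52799504, 0.21809439]), 'eef_rot': array([-4.41112495e-01, -3.11019085e+00,  1.81180115e-03]), 'ft_force': array([-0.3108083 , -0.21309965, -0.61444252]), 'wrist_torque': array([-0.03094622,  0.03167143,  0.01707124]), 'gripper_force': 0.0, 'opening': 0.09296893086929225}
scene rig 0.62 [264.1, 215.3, 124.0, 114.0] 8028 [ 0.64  -0.069  0.022] [ 0.527 -0.168  0.003] [0.748 0.063 0.155]
scene platform 0.7 [282.9, 218.2, 85.6, 47.0] 2749 [ 0.621 -0.055  0.149] [ 0.538 -0.153  0.081] [0.695 0.042 0.156]
scene platform 0.56 [119.5, 318.3, 65.7, 66.6] 2439 [ 0.526 -0.523  0.017] [ 0.451 -0.564  0.   ] [ 0.58  -0.466  0.111]
scene band 0.65 [374.4, 140.0, 83.8, 83.2] 3592 [0.552 0.476 0.07 
[... 2245 characters left out ...]
74 0.296 0.054]
top generator 0.88 [105.4, 213.9, 75.9, 114.4] 5246 [0.527 0.484 0.058] [0.391 0.427 0.016] [0.656 0.569 0.198]
top generator 0.59 [431.3, 223.5, 16.8, 38.3] 500 [ 0.603 -0.299  0.02 ] [ 0.559 -0.325 -0.   ] [ 0.652 -0.277  0.054]
top lamp 0.91 [491.2, 254.4, 41.9, 50.9] 1680 [ 0.506 -0.502  0.019] [ 0.441 -0.556  0.009] [ 0.574 -0.466  0.114]
top lamp 0.61 [431.8, 284.6, 18.1, 20.8] 305 [ 0.462 -0.309  0.022] [ 0.432 -0.331  0.006] [ 0.49  -0.295  0.055]
top terminal 0.61 [295.4, 293.6, 28.6, 30.5] 522 [0.411 0.047 0.016] [0.377 0.014 0.01 ] [0.446 0.083 0.069]
top spanner 0.6 [389.8, 164.2, 30.9, 62.8] 454 [ 0.741 -0.211  0.007] [ 0.655 -0.247 -0.   ] [ 0.827 -0.179  0.013]
```

View pics/scene0.png

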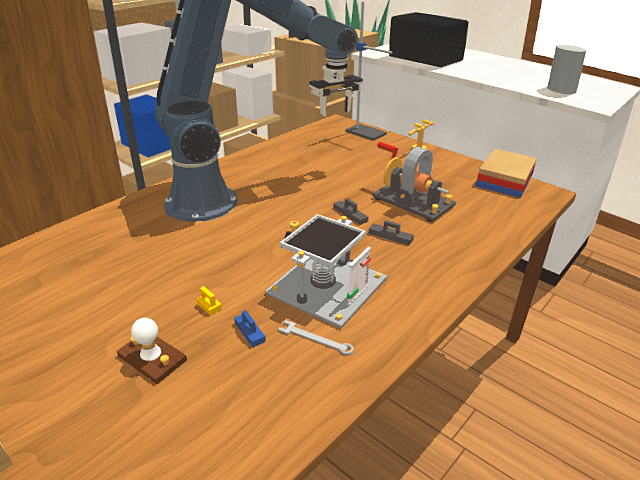

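View pics/top0.png

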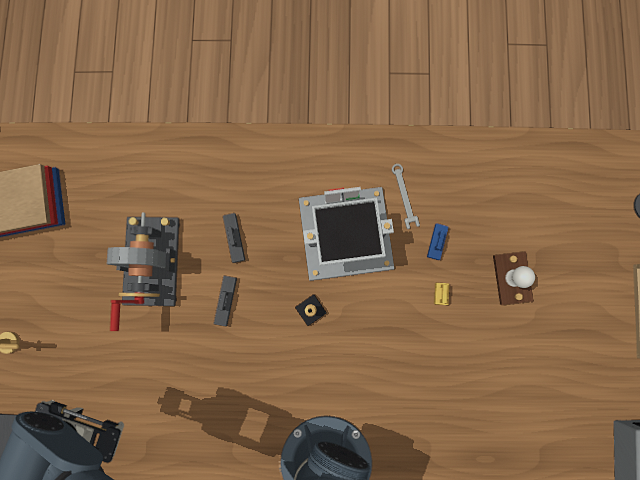

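The scene shows the rig centred near (325,270), yellow at (208,300), blue at (250,328), and the two dark weights at (350,210) and (391,232). In the top view, the darks are at (234,238) and (226,301), blue at (438,241), yellow at (442,294), and the terminal at (310,310).

```bash
python3 - <<'E'
from h import *
f=ctrl.grab_frame('top'); full=np.ones((480,640),bool)
P=np.full((480,640,3),np.nan); P[f['z_map']>0]=pts(f,full)
def rect(m):
    p=P[m][:,:2]; (c,s,a)=cv2.minAreaRect((p*1000).astype(np.float32)); 
    if s[0]<s[1]: s=s[::-1]; a+=90
    return np.round(c,1),np.round(s,1),round((a+90)%180-90,1)
for n,(u0,u1,v0,v1) in dict(A=(215,250,205,268),B=(208,245,270,332),blue=(422,455,218,265),yel=(428,456,278,310)).items():
    w=np.zeros((480,640),bool); w[v0:v1,u0:u1]=1
    for nm,lo,hi in [('block',.012,.06),('bar',.04,.06)]:
        m=w&(P[...,2]>lo)&(P[...,2]<hi); print(n,nm,rect(m),np.round(np.nanmedian(P[m],0),3))
w=np.zeros((480,640),bool); w[180:290,295:400]=1
m=w&(P[...,2]>.14)&(P[...,2]<.153); 
print('platform',rect(cv2.morphologyEx(m.astype(np.uint8),cv2.MORPH_OPEN,np.ones((25,25)))>0))
b=f['frame'].astype(int)
d=w&(b.max(2)<70)&(P[...,2]>.14)&(P[...,2]<.156); d=cv2.morphologyEx(d.astype(np.uint8),cv2.MORPH_OPEN,np.ones((9,9)))>0
print('dark floor',rect(d),np.nanmedian(P[d],0))
f=ctrl.grab_frame('scene'); im=f['frame']; c=im[235:325,330:400]
cv2.imwrite('pics/scale.png',cv2.resize(c,None,fx=8,fy=6.5,interpolation=cv2.INTER_CUBIC))
P=np.full((480,640,3),np.nan); P[f['z_map']>0]=pts(f,full)
h=cv2.cvtColor(im,cv2.COLOR_BGR2HSV).astype(int); z=np.zeros((480,640),bool); z[235:325,330:400]=1
for n,m in [('green',z&(abs(h[...,0]-60)<20)&(h[...,1]>90)),('red',z&((h[...,0]<8)|(h[...,0]>172))&(h[...,1]>110))]:
    v,u=np.nonzero(m); print(n,len(u),u.mean(),v.mean(),u.min(),u.max(),v.min(),v.max(),np.nanmean(P[m],0),np.nanmin(P[m][:,2]),np.nanmax(P[m][:,2]))
E
```

```text
A block (array([609.1, 269.5]), array([137.5,  37.2]), 13.1) [0.606 0.268 0.02 ]
A bar (array([608.7, 269.8]), array([48.6, 14.1]), 13.9) [0.608 0.269 0.051]
B block (array([432.4, 287.6]), array([137.3,  37.5]), -10.0) [0.433 0.285 0.02 ]
B bar (array([432.6, 287.5]), array([49.5, 13.5]), -8.9) [0.433 0.286 0.051]
blue block (array([ 606.8, -302.7]), array([98.2, 36.6]), -14.5) [ 0.604 -0.3    0.021]
blue bar (array([ 606.9, -302.8]), array([49.6, 13.1]), -14.1) [ 0.606 -0.302  0.051]
yel block (array([ 461.8, -313.1]), array([60.2, 37.9]), -2.9) [ 0.46  -0.309  0.022]
yel bar (array([ 462.2, -313.8]), array([48.7, 13.3]), -1.7) [ 0.462 -0.312  0.051]
platform (array([0., 0.]), array([0., 0.]), 0.0)
dark floor (array([612.6, -47.8]), array([151.7, 132.3]), -81.8) [ 0.61281167 -0.05100932  0.14990859]
green 51 352.01960784313724 293.52941176470586 347 357 288 298 [ 0.72948284 -0.06743859  0.04351999] 0.034333875149222925 0.04844930143699733
red 24 366.125 261.9166666666667 362 370 258 266 [ 0.72727615 -0.01381568  0.11130534] 0.10157694965358421 0.11764496268489766
```

View pics/scale.png

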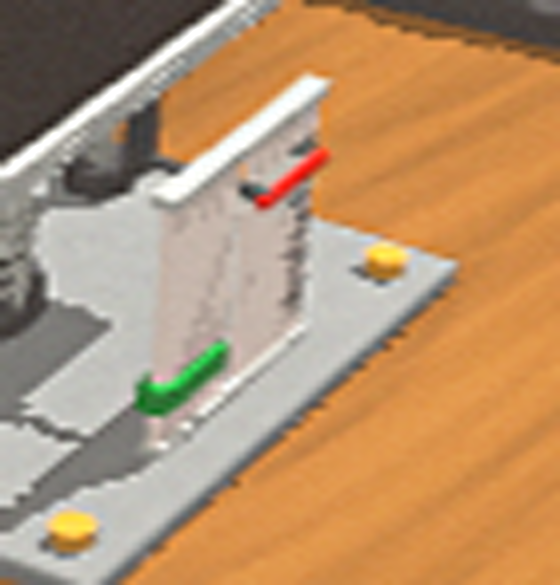

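The scale crop shows the red pointer at its top (unloaded), near picture pixel (366,262). The green clip is low, near (352,293), so the setting is about 0.068–0.071 and both 800s are needed. I'll choose the third weight after measuring again.

```bash
cat >> h.py <<'E'
from scipy.spatial.transform import Rotation as R
RIG=np.array([612.6,-47.8]); YAW=8.2
def rig(x,y=0):
    a=np.radians(YAW); return RIG+[x*np.cos(a)-y*np.sin(a),x*np.sin(a)+y*np.cos(a)]
def go(xy,z,close,pos=None,rot=None):
    """slide/twist (mm, deg) to TCP xy,z [mm] with closing axis at yaw close [deg] (mod 180), tool down"""
    s=ctrl.state(); p=np.array(s['eef_pos'])*1000 if pos is None else pos; r=R.from_rotvec(s['eef_rot']) if rot is None else rot
    for c in (close,close+180):
        a=np.radians(c); y=np.array([np.cos(a),np.sin(a),0]); zz=np.array([0,0,-1.]); t=R.from_matrix(np.stack([np.cross(y,zz),y,zz],1))
        tw=(r.inv()*t).as_rotvec(degrees=True)
        print('t%.2f'%s['clock'],'slide',np.round(r.inv().apply(np.r_[xy,z]-p),1),'twist',np.round(tw,1),'q',np.round(s['joints'],2),'F',np.round(s['ft_force'],1))
E
python3 - <<'E'
from h import *
s=ctrl.state(); m=R.from_rotvec(s['eef_rot']).as_matrix(); print(m.round(3)); y=m[:,1]; print(np.degrees(np.arctan2(y[1],y[0])))
go([609,269.6],100,103.5); go([609,269.6],26,103.5)
E
```

```text
[[-0.961  0.278 -0.   ]
 [ 0.278  0.961 -0.   ]
 [ 0.    -0.    -1.   ]]
73.85418587789556
t1.30 slide [-510.  -121.7  118.6] twist [ -0.   -0.  -29.6] q [ 1.2   0.35  1.65 -0.    1.14 -0.08] F [ 0.1 -0.5  0.3]
t1.30 slide [-510.  -121.7  118.6] twist [ -0.    0.  150.4] q [ 1.2   0.35  1.65 -0.    1.14 -0.08] F [ 0.1 -0.5  0.3]
t1.30 slide [-510.  -121.7  192.6] twist [ -0.   -0.  -29.6] q [ 1.2   0.35  1.65 -0.    1.14 -0.08] F [ 0.1 -0.5  0.3]
t1.30 slide [-510.  -121.7  192.6] twist [ -0.    0.  150.4] q [ 1.2   0.35  1.65 -0.    1.14 -0.08] F [ 0.1 -0.5  0.3]
```

carry_out(
  deltas=[
    {"slide":[-40,-10,0],"twist":[0,0,-5]},
    {"slide":[-80,-19,0],"twist":[0,0,-11]},
    {"slide":[-120,-29,0],"twist":[0,0,-17]},
    {"slide":[-160,-38,0],"twist":[0,0,-23]},
    {"slide":[-200,-48,0],"twist":[0,0,-29.6]},
    {"slide":[-240,-57,0],"twist":[0,0,-29.6]},
    {"slide":[-280,-67,0],"twist":[0,0,-29.6]},
    {"slide":[-320,-76,0],"twist":[0,0,-29.6]},
  ],
  gripper=50,
  squeeze=40,
)

```text
clock: 1.97
eef_pos: [0.4407, 0.3649, 0.2188]
eef_rot: [-0.368, 3.12, 0.0]
ft_force: [0.1, 0.4, -0.5]
opening: 0.0473
gripper_force: 0.0
```

```bash
python3 - <<'E'
from h import *
go([609,269.6],26,103.5)
E
```

```text
t1.97 slide [-141.4 -131.9  192.8] twist [ 0.  0. -0.] q [ 0.61  0.39  1.59  0.    1.16 -1.2 ] F [ 0.1  0.4 -0.5]
t1.97 slide [-141.4 -131.9  192.8] twist [  0.  -0. 180.] q [ 0.61  0.39  1.59  0.    1.16 -1.2 ] F [ 0.1  0.4 -0.5]
```

carry_out(
  deltas=[
    {"slide":[-29,-27,0]},
    {"slide":[-57,-53,0]},
    {"slide":[-86,-80,0]},
    {"slide":[-114,-106,10]},
    {"slide":[-141.4,-132,35]},
    {"slide":[-141.4,-132,75]},
    {"slide":[-141.4,-132,115]},
    {"slide":[-141.4,-132,140]},
  ],
)

```text
schema error: expected keys slide, twist
```

```bash
python3 - <<'E'
from h import *
go([609,269.6],26,103.5)
E
```

```text
t1.97 slide [-141.4 -131.9  192.8] twist [ 0.  0. -0.] q [ 0.61  0.39  1.59  0.    1.16 -1.2 ] F [ 0.1  0.4 -0.5]
t1.97 slide [-141.4 -131.9  192.8] twist [  0.  -0. 180.] q [ 0.61  0.39  1.59  0.    1.16 -1.2 ] F [ 0.1  0.4 -0.5]
```

carry_out(
  deltas=[
    {"slide":[-29,-27,0],"twist":[0,0,0]},
    {"slide":[-57,-53,0],"twist":[0,0,0]},
    {"slide":[-86,-80,0],"twist":[0,0,0]},
    {"slide":[-114,-106,10],"twist":[0,0,0]},
    {"slide":[-141.4,-132,35],"twist":[0,0,0]},
    {"slide":[-141.4,-132,75],"twist":[0,0,0]},
    {"slide":[-141.4,-132,115],"twist":[0,0,0]},
    {"slide":[-141.4,-132,140],"twist":[0,0,0]},
  ],
)

```text
clock: 2.63
eef_pos: [0.6062, 0.2695, 0.0742]
eef_rot: [0.366, -3.116, 0.002]
ft_force: [0.3, -1.1, -1.1]
opening: 0.0464
gripper_force: 0.0
```

```bash
python3 - <<'E'
from h import *
go([609,269.6],26,103.5)
E
```

```text
t2.63 slide [-2.9 -0.5 48.2] twist [-0.  -0.2 -0.1] q [ 0.35  0.72  1.44  0.    0.99 -1.46] F [ 0.3 -1.1 -1.1]
t2.63 slide [-2.9 -0.5 48.2] twist [ -0.4   0.  179.9] q [ 0.35  0.72  1.44  0.    0.99 -1.46] F [ 0.3 -1.1 -1.1]
```

carry_out(
  deltas=[
    {"slide":[0,0,20],"twist":[0,0,0]},
    {"slide":[0,0,38],"twist":[0,0,0]},
    {"slide":[0,0,48],"twist":[0,0,0]},
    {"slide":[0,0,52],"twist":[0,0,0]},
    {"slide":[0,0,52],"twist":[0,0,0]},
  ],
)

```text
clock: 3.05
eef_pos: [0.6072, 0.2708, 0.0262]
eef_rot: [0.368, -3.119, 0.0]
ft_force: [0.4, 0.1, -0.0]
opening: 0.046
gripper_force: 0.0
```

```bash
python3 - <<'E'
from h import *
go([609,269.6],26,103.5)
E
```

```text
t3.05 slide [-1.5 -1.5  0.2] twist [-0. -0. -0.] q [ 0.35  0.78  1.45 -0.    0.91 -1.46] F [ 0.4  0.1 -0. ]
t3.05 slide [-1.5 -1.5  0.2] twist [-1.0e-01  0.0e+00  1.8e+02] q [ 0.35  0.78  1.45 -0.    0.91 -1.46] F [ 0.4  0.1 -0. ]
```

carry_out(
  deltas=[
    {"slide":[-1.5,-1.5,0],"twist":[0,0,0]},
    {"slide":[-1.5,-1.5,0],"twist":[0,0,0]},
    {"slide":[-1.5,-1.5,0],"twist":[0,0,0]},
    {"slide":[-1.5,-1.5,0],"twist":[0,0,0]},
  ],
  gripper=0,
  squeeze=40,
)

```text
clock: 3.38
eef_pos: [0.6096, 0.2698, 0.0275]
eef_rot: [-0.368, 3.119, 0.0]
ft_force: [-0.1, -0.5, 0.5]
opening: 0.0243
gripper_force: 0.0
```

carry_out(
  deltas=[
    {"slide":[0,0,0],"twist":[0,0,0]},
    {"slide":[0,0,0],"twist":[0,0,0]},
    {"slide":[0,0,0],"twist":[0,0,0]},
    {"slide":[0,0,0],"twist":[0,0,0]},
  ],
)

```text
clock: 3.72
eef_pos: [0.6093, 0.27, 0.0269]
eef_rot: [-0.368, 3.12, 0.0]
ft_force: [-0.2, 1.7, 2.4]
opening: 0.0117
gripper_force: 40.0
```

```bash
python3 - <<'E'
from h import *
print(rig(45)); print(ctrl.state()['eef_pos']); 
s=ctrl.state(); go(rig(45),222,8.2)
E
```

```text
[657.13993039 -41.38169798]
[0.60928442 0.26999628 0.02690357]
t3.72 slide [  25.8 -313.9 -195.2] twist [ 0.   0.  95.3] q [ 0.35  0.78  1.45  0.    0.91 -1.46] F [-0.2  1.7  2.4]
t3.72 slide [  25.8 -313.9 -195.2] twist [ -0.    0.  -84.7] q [ 0.35  0.78  1.45  0.    0.91 -1.46] F [-0.2  1.7  2.4]
```

carry_out(
  deltas=[
    {"slide":[0,0,-15],"twist":[0,0,0]},
    {"slide":[0,0,-50],"twist":[0,0,5]},
    {"slide":[0,0,-90],"twist":[0,0,12]},
    {"slide":[0,0,-130],"twist":[0,0,19]},
    {"slide":[0,-5,-168],"twist":[0,0,26]},
    {"slide":[2,-30,-190],"twist":[0,0,33]},
    {"slide":[5,-65,-195],"twist":[0,0,40]},
    {"slide":[8,-95,-195],"twist":[0,0,47]},
  ],
)

```text
clock: 4.38
eef_pos: [0.6237, 0.1742, 0.2243]
eef_rot: [0.913, 3.003, 0.001]
ft_force: [0.7, 0.4, -8.2]
opening: 0.0118
gripper_force: 40.0
```

```bash
python3 - <<'E'
from h import *
print(ctrl.state()['opening']); go(rig(45),222,8.2)
E
```

```text
0.011818472936950184
t4.38 slide [-147.8 -160.4    2.4] twist [ 0.1  0.1 48. ] q [ 0.2   0.52  1.37 -0.    1.24 -0.78] F [ 0.7  0.4 -8.2]
t4.38 slide [-147.8 -160.4    2.4] twist [-1.00e-01  1.00e-01 -1.32e+02] q [ 0.2   0.52  1.37 -0.    1.24 -0.78] F [ 0.7  0.4 -8.2]
```

carry_out(
  deltas=[
    {"slide":[-24,-26,0],"twist":[0,0,7]},
    {"slide":[-48,-53,0],"twist":[0,0,14]},
    {"slide":[-74,-80,0],"twist":[0,0,21]},
    {"slide":[-100,-108,0],"twist":[0,0,28]},
    {"slide":[-124,-134,0],"twist":[0,0,35]},
    {"slide":[-140,-152,0],"twist":[0,0,42]},
    {"slide":[-147.8,-160.4,0],"twist":[0,0,48]},
    {"slide":[-147.8,-160.4,0],"twist":[0,0,48]},
  ],
)

```text
clock: 5.05
eef_pos: [0.6574, -0.0429, 0.2213]
eef_rot: [-2.061, -2.369, 0.003]
ft_force: [-0.4, -1.1, -7.5]
opening: 0.0116
gripper_force: 40.0
```

```bash
python3 - <<'E'
from h import *
go(rig(45),220,8.2)
f=ctrl.grab_frame('wrist'); cv2.imwrite('pics/w1.png',f['frame'])
go(rig(45),220,8.2)
E
```

```text
t5.05 slide [ 1.6 -0.1  1.3] twist [-0.1  0.  -0.2] q [-0.14  0.55  1.34 -0.    1.26 -0.27] F [-0.4 -1.1 -7.5]
t5.05 slide [ 1.6 -0.1  1.3] twist [  0.    0.2 179.8] q [-0.14  0.55  1.34 -0.    1.26 -0.27] F [-0.4 -1.1 -7.5]
t5.10 slide [-0.2 -0.2  1.2] twist [-0.1 -0.   0.2] q [-0.13  0.55  1.34 -0.    1.25 -0.28] F [-0.6  0.5 -9.4]
t5.10 slide [-0.2 -0.2  1.2] twist [   0.    -0.2 -179.8] q [-0.13  0.55  1.34 -0.    1.25 -0.28] F [-0.6  0.5 -9.4]
```

View pics/w1.png

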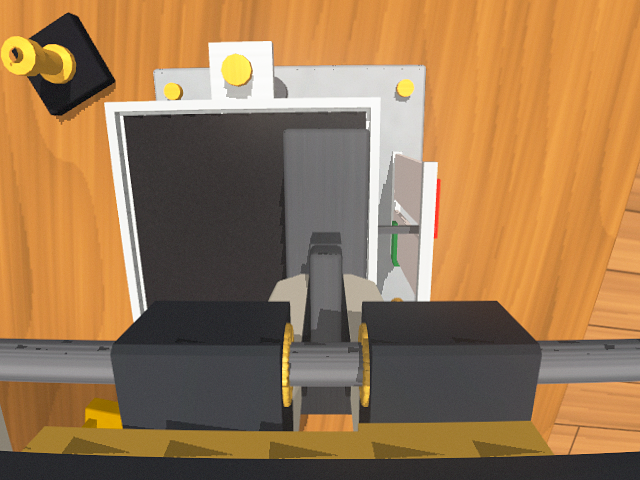

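The wrist picture shows the carried bar parallel to the lip, its end near row 130 and right edge near column 370. I'll check the lip coordinates numerically.

```bash
python3 - <<'E'
from h import *
f=ctrl.grab_frame('wrist'); P=np.full((480,640,3),np.nan); P[f['z_map']>0]=pts(f,np.ones((480,640),bool))
a=np.radians(YAW); d=P[...,:2]*1000-RIG; X=d@[np.cos(a),np.sin(a)]; Y=d@[-np.sin(a),np.cos(a)]; Z=P[...,2]*1000
q=lambda v:np.round(np.percentile(v,[3,50,97]),1)
lip=(Z>153.5)&(Z<160)
print('z lip',q(Z[lip])); 
m=lip&(X<-60)&(Y<60)&(Y>-20);print('left lip x',q(X[m]),m.sum()); m=lip&(X>60)&(X<85)&(Y<60)&(Y>0);print('right',q(X[m]),m.sum()); m=lip&(Y>70)&(Y<90)&(abs(X)<60)&(abs(X)>30);print('+y lip',q(Y[m]),m.sum())
m=(Z>205)&(Z<222)&(Y>35)&(Y<75)&(X>10)&(X<80); print('weight',q(X[m]),q(Y[m]),q(Z[m]),m.sum(), Y[(Z>190)&(Z<225)&(X>30)&(X<60)&(Y>35)].max())
m2=lip&(X>60)&(X<85); print('yaw check', np.degrees(np.polyfit(Y[m2],X[m2],1)[0]))
go(rig(45),220,8.2)
E
```

```text
z lip [153.6 154.6 155.9]
left lip x [-74.8 -72.  -69.3] 1168
right [70.1 72.5 75. ] 913
+y lip [79.6 82.1 84.9] 981
weight [28.7 45.5 62.2] [36.1 53.6 69.9] [211.6 213.1 214.3] 7381 70.75281927465169
yaw check -2.05080710151756
t5.15 slide [-1.4 -0.5  1.3] twist [-0.1 -0.   0.3] q [-0.13  0.55  1.34  0.    1.25 -0.28] F [-0.2  0.  -7.3]
t5.15 slide [-1.4 -0.5  1.3] twist [ 1.000e-01 -2.000e-01 -1.797e+02] q [-0.13  0.55  1.34  0.    1.25 -0.28] F [-0.2  0.  -7.3]
```

carry_out(
  deltas=[
    {"slide":[0,0,15],"twist":[0,0,0]},
    {"slide":[0,0,28],"twist":[0,0,0]},
    {"slide":[0,0,36],"twist":[0,0,0]},
    {"slide":[0,0,40],"twist":[0,0,0]},
    {"slide":[0,0,44],"twist":[0,0,0]},
    {"slide":[0,0,48],"twist":[0,0,0]},
    {"slide":[0,0,52],"twist":[0,0,0]},
    {"slide":[0,0,56],"twist":[0,0,0]},
  ],
)

```text
clock: 5.82
eef_pos: [0.6584, -0.0396, 0.166]
eef_rot: [2.051, 2.379, 0.001]
ft_force: [-0.5, 1.7, -4.4]
opening: 0.0116
gripper_force: 40.0
```

carry_out(
  deltas=[
    {"slide":[0,0,4],"twist":[0,0,0]},
    {"slide":[0,0,8],"twist":[0,0,0]},
    {"slide":[0,0,11],"twist":[0,0,0]},
    {"slide":[0,0,13],"twist":[0,0,0]},
    {"slide":[0,0,14.5],"twist":[0,0,0]},
    {"slide":[0,0,14.5],"twist":[0,0,0]},
    {"slide":[0,0,14.5],"twist":[0,0,0]},
  ],
)

```text
clock: 6.4
eef_pos: [0.6584, -0.0397, 0.1515]
eef_rot: [2.051, 2.379, 0.001]
ft_force: [0.2, 5.4, 0.1]
opening: 0.0116
gripper_force: 40.0
```

```bash
python3 - <<'E'
from h import *
fs=[]
for i in range(3):
    f=ctrl.grab_frame('wrist'); s=ctrl.state(); fs.append(np.r_[s['ft_force'],s['wrist_torque'],s['eef_pos']*1000]); 
print(np.round(fs,2))
P=np.full((480,640,3),np.nan); P[f['z_map']>0]=pts(f,np.ones((480,640),bool))
a=np.radians(YAW); d=P[...,:2]*1000-RIG; X=d@[np.cos(a),np.sin(a)]; Y=d@[-np.sin(a),np.cos(a)]; Z=P[...,2]*1000
q=lambda v:np.round(np.percentile(v,[3,50,97]),1)
m=(X<10)&(X>-60)&(abs(Y)<65);print('floor z',q(Z[m]))
lip=(Z>125)&(Z<133); m=lip&(X>62)&(X<85)&(Y<60)&(Y>0);print('right',q(X[m]),q(Z[m])); m=lip&(Y>72)&(Y<95)&(abs(X)<60);print('+y lip',q(Y[m]))
m=(Z>138)&(Z<150)&(Y>30)&(Y<75)&(X>10)&(X<80); print('weight',q(X[m]),Y[m].max(),q(Z[m]),np.polyfit(Y[m],Z[m],1))
E
```

```text
[[ 7.4000e-01  4.9900e+00 -4.9000e-01  7.4000e-01 -4.0000e-02 -5.0000e-02
   6.5836e+02 -3.9740e+01  1.5152e+02]
 [ 5.3000e-01  5.1100e+00  7.4000e-01  7.6000e-01 -2.0000e-02  4.0000e-02
   6.5837e+02 -3.9780e+01  1.5152e+02]
 [ 1.9700e+00  4.8500e+00 -1.4000e-01  7.5000e-01 -5.0000e-02 -7.0000e-02
   6.5835e+02 -3.9770e+01  1.5152e+02]]
floor z [122.5 123.9 269.6]
right [70.  72.3 74.9] [126.2 129.3 130.5]
+y lip [79.3 82.  84.6]
weight [29.9 46.7 63.4] 71.9937657356785 [141.9 143.3 144.6] [-5.32210728e-03  1.43578674e+02]
```

carry_out(
  deltas=[
    {"slide":[0,0,0],"twist":[0,0,0]},
    {"slide":[0,0,0],"twist":[0,0,0]},
    {"slide":[0,0,0],"twist":[0,0,0]},
    {"slide":[0,0,-2],"twist":[0,0,0]},
    {"slide":[0,0,-20],"twist":[0,0,0]},
    {"slide":[0,0,-55],"twist":[0,0,0]},
    {"slide":[0,0,-68],"twist":[0,0,0]},
    {"slide":[0,0,-70],"twist":[0,0,0]},
  ],
  gripper=32,
)

```text
clock: 7.22
eef_pos: [0.6594, -0.0403, 0.2248]
eef_rot: [2.049, 2.375, 0.004]
ft_force: [0.8, -0.4, -0.1]
opening: 0.0299
gripper_force: 0.0
```

```bash
python3 - <<'E'
from h import *
go([432.5,287.5],220,80.7)
E
```

```text
t7.22 slide [ 357.6 -176.3    3.2] twist [  0.2   0.3 -72.3] q [-0.13  0.55  1.34 -0.    1.25 -0.28] F [ 0.8 -0.4 -0.1]
t7.22 slide [ 357.6 -176.3    3.2] twist [  0.3  -0.2 107.7] q [-0.13  0.55  1.34 -0.    1.25 -0.28] F [ 0.8 -0.4 -0.1]
```

carry_out(
  deltas=[
    {"slide":[34,-17,0],"twist":[0,0,-7]},
    {"slide":[70,-34,0],"twist":[0,0,-14]},
    {"slide":[106,-52,0],"twist":[0,0,-21]},
    {"slide":[142,-70,0],"twist":[0,0,-28]},
    {"slide":[178,-88,0],"twist":[0,0,-35]},
    {"slide":[214,-106,0],"twist":[0,0,-42]},
    {"slide":[250,-123,0],"twist":[0,0,-49]},
    {"slide":[286,-141,0],"twist":[0,0,-56]},
  ],
)

```text
clock: 7.88
eef_pos: [0.4749, 0.2232, 0.2202]
eef_rot: [-0.686, -3.065, 0.001]
ft_force: [0.2, 0.7, 0.2]
opening: 0.0296
gripper_force: 0.0
```

```bash
python3 - <<'E'
from h import *
go([432.5,287.5],26,80.7)
E
```

```text
t7.88 slide [ 65.6  40.3 194.2] twist [ -0.1  -0.  -15.9] q [ 0.35  0.3   1.71 -0.    1.13 -0.78] F [0.2 0.7 0.2]
t7.88 slide [ 65.6  40.3 194.2] twist [-1.000e-01  1.000e-01  1.641e+02] q [ 0.35  0.3   1.71 -0.    1.13 -0.78] F [0.2 0.7 0.2]
```

carry_out(
  deltas=[
    {"slide":[30,18,10],"twist":[0,0,-7]},
    {"slide":[55,34,35],"twist":[0,0,-14]},
    {"slide":[65.6,40.3,70],"twist":[0,0,-16]},
    {"slide":[65.6,40.3,105],"twist":[0,0,-16]},
    {"slide":[65.6,40.3,122],"twist":[0,0,-16]},
    {"slide":[65.6,40.3,122],"twist":[0,0,-16]},
  ],
  gripper=45,
)

```text
clock: 8.38
eef_pos: [0.4321, 0.2857, 0.0949]
eef_rot: [-0.26, -3.124, 0.007]
ft_force: [0.1, -0.5, -1.2]
opening: 0.0417
gripper_force: 0.0
```

```bash
python3 - <<'E'
from h import *
go([432.5,287.5],26,80.7)
E
```

```text
t8.38 slide [-0.5  2.1 68.8] twist [-0.3 -0.3 -0.2] q [ 0.49  0.46  1.83 -0.    0.85 -0.91] F [ 0.1 -0.5 -1.2]
t8.38 slide [-0.5  2.1 68.8] twist [ -0.5   0.4 179.8] q [ 0.49  0.46  1.83 -0.    0.85 -0.91] F [ 0.1 -0.5 -1.2]
```

carry_out(
  deltas=[
    {"slide":[0,1,30],"twist":[0,0,0]},
    {"slide":[0,1,55],"twist":[0,0,0]},
    {"slide":[0,1,67],"twist":[0,0,0]},
    {"slide":[0,1,71],"twist":[0,0,0]},
    {"slide":[0,1,71],"twist":[0,0,0]},
  ],
)

```text
clock: 8.8
eef_pos: [0.435, 0.2878, 0.0282]
eef_rot: [-0.262, -3.13, 0.001]
ft_force: [0.1, -0.6, 0.6]
opening: 0.042
gripper_force: 0.0
```

carry_out(
  deltas=[
    {"slide":[0,0,0],"twist":[0,0,0]},
    {"slide":[0,0,0],"twist":[0,0,0]},
    {"slide":[0,0,0],"twist":[0,0,0]},
    {"slide":[0,0,0],"twist":[0,0,0]},
    {"slide":[0,0,0],"twist":[0,0,0]},
    {"slide":[0,0,0],"twist":[0,0,0]},
    {"slide":[0,0,0],"twist":[0,0,0]},
    {"slide":[0,0,0],"twist":[0,0,0]},
  ],
  gripper=0,
)

```text
clock: 9.47
eef_pos: [0.4351, 0.2878, 0.0285]
eef_rot: [0.261, 3.13, -0.0]
ft_force: [-0.6, -3.2, 5.9]
opening: 0.0111
gripper_force: 40.0
```

```bash
python3 - <<'E'
from h import *
print(ctrl.state()['eef_pos'],ctrl.state()['opening']); go(rig(0,1.5),222,8.2)
E
```

```text
[0.43505065 0.28781863 0.02852484] 0.011110512269712464
t9.47 slide [-230.3 -300.1 -193.4] twist [ 0.   0.  72.3] q [ 0.5   0.58  1.86 -0.    0.7  -0.91] F [-0.6 -3.2  5.9]
t9.47 slide [-230.3 -300.1 -193.4] twist [  -0.     0.  -107.7] q [ 0.5   0.58  1.86 -0.    0.7  -0.91] F [-0.6 -3.2  5.9]
```

carry_out(
  deltas=[
    {"slide":[0,0,-15],"twist":[0,0,0]},
    {"slide":[0,0,-50],"twist":[0,0,0]},
    {"slide":[0,0,-90],"twist":[0,0,0]},
    {"slide":[0,0,-130],"twist":[0,0,0]},
    {"slide":[-8,-10,-165],"twist":[0,0,0]},
    {"slide":[-25,-33,-185],"twist":[0,0,0]},
    {"slide":[-47,-62,-193],"twist":[0,0,0]},
    {"slide":[-70,-92,-193],"twist":[0,0,0]},
  ],
)

```text
clock: 10.13
eef_pos: [0.4892, 0.185, 0.2228]
eef_rot: [0.258, 3.129, 0.002]
ft_force: [1.3, -0.4, -8.5]
opening: 0.0117
gripper_force: 40.0
```

carry_out(
  deltas=[
    {"slide":[-23,-30,0],"twist":[0,0,7]},
    {"slide":[-46,-60,0],"twist":[0,0,14]},
    {"slide":[-69,-90,0],"twist":[0,0,21]},
    {"slide":[-92,-120,0],"twist":[0,0,28]},
    {"slide":[-115,-150,0],"twist":[0,0,35]},
    {"slide":[-136,-178,0],"twist":[0,0,42]},
    {"slide":[-151,-197,0],"twist":[0,0,49]},
    {"slide":[-158,-206,0],"twist":[0,0,56]},
  ],
)

```text
clock: 10.8
eef_pos: [0.6107, -0.0467, 0.2195]
eef_rot: [-1.711, -2.633, 0.002]
ft_force: [-0.1, -0.2, -8.4]
opening: 0.0117
gripper_force: 40.0
```

```bash
python3 - <<'E'
from h import *
print(ctrl.state()['eef_pos'],ctrl.state()['opening']); go(rig(0,-.5),222,8.2)
E
```

```text
[ 0.61065604 -0.04673792  0.21949034] 0.011657471839288497
t10.80 slide [-2.2  1.2 -2.5] twist [-0.1 -0.  15.8] q [-0.15  0.46  1.48 -0.    1.2  -0.57] F [-0.1 -0.2 -8.4]
t10.80 slide [-2.2  1.2 -2.5] twist [   0.    -0.2 -164.2] q [-0.15  0.46  1.48 -0.    1.2  -0.57] F [-0.1 -0.2 -8.4]
```

carry_out(
  deltas=[
    {"slide":[0,0,0],"twist":[0,0,7]},
    {"slide":[-1,1,0],"twist":[0,0,13]},
    {"slide":[-1,1,0],"twist":[0,0,15.8]},
    {"slide":[-1,1,0],"twist":[0,0,15.8]},
    {"slide":[-1,1,0],"twist":[0,0,15.8]},
  ],
)

```text
clock: 11.22
eef_pos: [0.6111, -0.0441, 0.2201]
eef_rot: [-2.044, -2.383, 0.002]
ft_force: [0.7, 0.4, -8.1]
opening: 0.012
gripper_force: 40.0
```

```bash
cat >> h.py <<'E'
def rigpts(cam='wrist'):
    f=ctrl.grab_frame(cam); P=np.full((480,640,3),np.nan); P[f['z_map']>0]=pts(f,np.ones((480,640),bool))
    a=np.radians(YAW); d=P[...,:2]*1000-RIG; return f,d@[np.cos(a),np.sin(a)],d@[-np.sin(a),np.cos(a)],P[...,2]*1000
q=lambda v:np.round(np.percentile(v,[3,50,97]),1) if len(v) else None
E
python3 - <<'E'
from h import *
f,X,Y,Z=rigpts()
m=(Z>202)&(Z<220)&(Y>35)&(Y<78)&(abs(X)<30); print('held',q(X[m]),Y[m].max(),q(Z[m]),'skew deg',[np.median(X[m&(abs(Y-c)<4)]) for c in (42,62)])
m=(Z>138)&(Z<150)&(Y>35)&(Y<78)&(X>15)&(X<80); print('A',q(X[m]),Y[m].max(),q(Z[m]))
m=(Z<128)&(Z>115)&(X<-20)&(X>-60)&(abs(Y)<65);print('floor z',q(Z[m]))
go(rig(0,-.5),220,8.2)
E
```

```text
held [-18.2  -1.4  15.4] 76.63593435630133 [208.8 210.2 211.4] skew deg [np.float64(-1.2737083642182787), np.float64(-1.111126578161814)]
A [29.5 46.3 63.1] 71.99280897375684 [141.  142.5 143.8]
floor z [121.7 122.9 124.2]
t11.27 slide [-4.4  0.8  0.3] twist [-0.1 -0.   0.6] q [-0.15  0.46  1.48  0.    1.2  -0.3 ] F [-0.  0. -8.]
t11.27 slide [-4.4  0.8  0.3] twist [ 1.000e-01 -1.000e-01 -1.794e+02] q [-0.15  0.46  1.48  0.    1.2  -0.3 ] F [-0.  0. -8.]
```

carry_out(
  deltas=[
    {"slide":[-5.5,1,15],"twist":[0,0,0.5]},
    {"slide":[-5.5,1,38],"twist":[0,0,0.5]},
    {"slide":[-5.5,1,53],"twist":[0,0,0.5]},
    {"slide":[-5.5,1,60],"twist":[0,0,0.5]},
    {"slide":[-5.5,1,64],"twist":[0,0,0.5]},
    {"slide":[-5.5,1,68],"twist":[0,0,0.5]},
    {"slide":[-5.5,1,72],"twist":[0,0,0.5]},
    {"slide":[-5.5,1,76],"twist":[0,0,0.5]},
  ],
)

```text
clock: 11.93
eef_pos: [0.614, -0.0496, 0.1458]
eef_rot: [2.057, 2.373, 0.001]
ft_force: [-0.9, -1.0, -4.6]
opening: 0.0117
gripper_force: 40.0
```

carry_out(
  deltas=[
    {"slide":[0,0,4],"twist":[0,0,0]},
    {"slide":[0,0,8],"twist":[0,0,0]},
    {"slide":[0,0,12],"twist":[0,0,0]},
    {"slide":[0,0,15],"twist":[0,0,0]},
    {"slide":[0,0,16.5],"twist":[0,0,0]},
    {"slide":[0,0,17],"twist":[0,0,0]},
    {"slide":[0,0,17],"twist":[0,0,0]},
  ],
)

```text
clock: 12.52
eef_pos: [0.6138, -0.0496, 0.1284]
eef_rot: [2.057, 2.373, 0.001]
ft_force: [0.6, -0.8, 0.0]
opening: 0.0116
gripper_force: 40.0
```

```bash
python3 - <<'E'
from h import *
f,X,Y,Z=rigpts(); s=ctrl.state(); print(np.round(s['ft_force'],2),s['eef_pos'])
m=(Z>105)&(Z<125)&(Y>30)&(Y<78); print('held',q(X[m&(X<22)]),Y[m&(X<22)].max(),q(Z[m&(X<22)&(X>-18)]),'A',q(Z[m&(X>30)]))
m=(Z<105)&(Z>90)&(X<-20)&(X>-60)&(abs(Y)<65);print('floor z',q(Z[m]))
E
```

```text
[ 1.39 -0.31 -0.75] [ 0.61381848 -0.04961007  0.12849283]
held [-69.7   0.7  17.9] 77.94933381982196 [117.1 118.6 119.8] A [105.5 118.5 120.5]
floor z [ 97.8  99.  100.2]
```

carry_out(
  deltas=[
    {"slide":[0,0,1],"twist":[0,0,0]},
    {"slide":[0,0,1.2],"twist":[0,0,0]},
    {"slide":[0,0,1.2],"twist":[0,0,0]},
  ],
)

```text
clock: 12.82
eef_pos: [0.6137, -0.0496, 0.1271]
eef_rot: [2.057, 2.373, 0.001]
ft_force: [0.8, -0.7, -1.2]
opening: 0.0119
gripper_force: 40.0
```

carry_out(
  deltas=[
    {"slide":[0,0,0],"twist":[0,0,0]},
    {"slide":[0,0,0],"twist":[0,0,0]},
    {"slide":[0,0,0],"twist":[0,0,0]},
    {"slide":[0,0,-2],"twist":[0,0,0]},
    {"slide":[0,0,-20],"twist":[0,0,0]},
    {"slide":[0,0,-58],"twist":[0,0,0]},
    {"slide":[0,0,-90],"twist":[0,0,0]},
    {"slide":[0,0,-96],"twist":[0,0,0]},
  ],
  gripper=32,
)

```text
clock: 13.48
eef_pos: [0.6154, -0.0498, 0.2288]
eef_rot: [2.054, 2.369, 0.006]
ft_force: [0.3, -0.0, 1.9]
opening: 0.0297
gripper_force: 0.0
```

```bash
python3 - <<'E'
from h import *
acc=[]
for i in range(3):
    f=ctrl.grab_frame('scene'); im=f['frame']; P=np.full((480,640,3),np.nan); P[f['z_map']>0]=pts(f,np.ones((480,640),bool))
    h=cv2.cvtColor(im,cv2.COLOR_BGR2HSV).astype(int); z=np.zeros((480,640),bool); z[235:325,330:400]=1
    for n,m in [('green',z&(abs(h[...,0]-60)<20)&(h[...,1]>90)),('red',z&((h[...,0]<8)|(h[...,0]>172))&(h[...,1]>110))]:
        v,u=np.nonzero(m); print(n,len(u),u.mean(),v.mean(),u.min(),u.max(),v.min(),v.max(),np.nanmean(P[m],0))
# predicted pixels of face points
def proj(x,y,zz):
    xy=rig(x,y); p=f['world_to_cam']@np.array([xy[0]/1e3,xy[1]/1e3,zz/1e3,1]); r=np.array([p[0],-p[1],-p[2]])
    return cv2.projectPoints(r[None],np.zeros(3),np.zeros(3),f['K'],np.array(f['dist']))[0].ravel().round(1)
for d in (52.3,65.4,71.9): print(d,[proj(111,y,115-d) for y in (-30,-17,0,17,40)])
cv2.imwrite('pics/scale2.png',cv2.resize(im[235:325,330:400],None,fx=8,fy=6.5,interpolation=cv2.INTER_CUBIC))
go([606.9,-302.8],220,-14.3+90); go([462,-313.5],220,-2.3+90)
E
```

```text
green 51 352.01960784313724 293.52941176470586 347 357 288 298 [ 0.72955608 -0.06753296  0.04362031]
red 24 364.5416666666667 279.1666666666667 361 369 275 283 [ 0.72985125 -0.01892936  0.0611155 ]
green 51 352.01960784313724 293.52941176470586 347 357 288 298 [ 0.72957318 -0.06755379  0.04364271]
red 23 364.60869565217394 279.04347826086956 361 369 275 283 [ 0.72997108 -0.01883884  0.06152967]
green 51 352.01960784313724 293.52941176470586 347 357 288 298 [ 0.72970581 -0.06772575  0.04382691]
red 23 364.60869565217394 279.04347826086956 361 369 275 283 [ 0.72986955 -0.0187024   0.06139063]
52.3 [array([353., 286.]), array([355.7, 283.3]), array([359.1, 279.8]), array([362.5, 276.4]), array([366.9, 271.8])]
65.4 [array([352.8, 290.1]), array([355.4, 287.3]), array([358.8, 283.8]), array([362.2, 280.4]), array([366.6, 275.8])]
71.9 [array([352.6, 292.1]), array([355.3, 289.3]), array([358.7, 285.8]), array([362.1, 282.4]), array([366.5, 277.8])]
t13.63 slide [-249.8  -42.3    2.7] twist [  0.    0.  -67.5] q [-0.16  0.47  1.47 -0.    1.21 -0.3 ] F [-0.1  0.7  0.5]
t13.63 slide [-249.8  -42.3    2.7] twist [  0.   -0.  112.5] q [-0.16  0.47  1.47 -0.    1.21 -0.3 ] F [-0.1  0.7  0.5]
t13.63 slide [-239.8 -187.3    2.7] twist [  0.    0.  -79.5] q [-0.16  0.47  1.47 -0.    1.21 -0.3 ] F [-0.1  0.7  0.5]
t13.63 slide [-239.8 -187.3    2.7] twist [  0.   -0.  100.5] q [-0.16  0.47  1.47 -0.    1.21 -0.3 ] F [-0.1  0.7  0.5]
```

View pics/scale2.png

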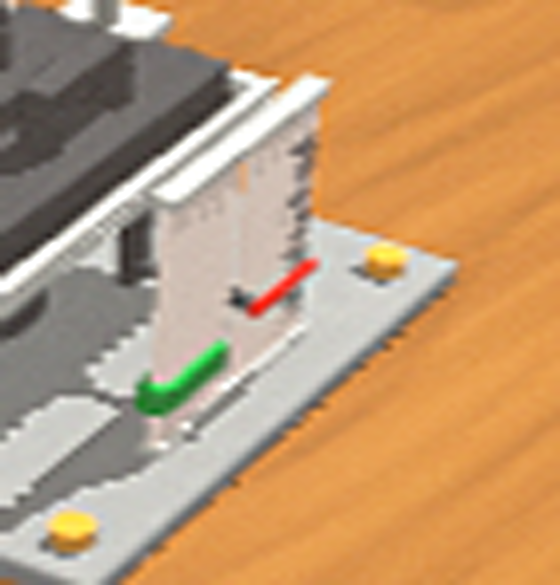

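The crop now shows the pointer at about (282,290) in the crop and the clip right end at (225,350), lower still. Whether 400 g or 600 g is missing is too close to call from this camera, so I'll take a closer wrist view from the -y side.

```bash
python3 - <<'E'
from h import *
f=ctrl.grab_frame('wrist'); s=ctrl.state(); Tc=np.linalg.inv(f['world_to_cam'])
T=np.eye(4); T[:3,:3]=R.from_rotvec(s['eef_rot']).as_matrix(); T[:3,3]=s['eef_pos']
print((np.linalg.inv(T)@Tc).round(3)); print(f['K'].round(0), s['eef_pos'])
E
```

```text
[[ 0.001  0.968  0.251  0.07 ]
 [ 1.     0.    -0.003  0.   ]
 [-0.003  0.251 -0.968 -0.166]
 [ 0.     0.     0.     1.   ]]
[[413.   0. 326.]
 [  0. 413. 235.]
 [  0.   0.   1.]] [ 0.61288027 -0.04942801  0.22165515]
```

carry_out(
  deltas=[
    {"slide":[0,30,0],"twist":[0,0,0]},
    {"slide":[5,68,0],"twist":[0,-6,0]},
    {"slide":[12,106,0],"twist":[0,-12,0]},
    {"slide":[20,144,0],"twist":[0,-18,0]},
    {"slide":[30,180,10],"twist":[0,-24,0]},
    {"slide":[41,195,35],"twist":[0,-30,0]},
    {"slide":[41,195,55],"twist":[0,-35,0]},
    {"slide":[41,195,65],"twist":[0,-35,0]},
  ],
)

```text
clock: 14.35
eef_pos: [0.7983, 0.0222, 0.1489]
eef_rot: [1.714, 1.994, -0.556]
ft_force: [-1.5, 0.9, -1.5]
opening: 0.0297
gripper_force: 0.0
```

```bash
python3 - <<'E'
from h import *
f,X,Y,Z=rigpts(); s=ctrl.state(); print(s['clock'],s['eef_pos'],s['joints'].round(2),s['ft_force'].round(1))
im=f['frame']; cv2.imwrite('pics/w2.png',im)
h=cv2.cvtColor(im,cv2.COLOR_BGR2HSV).astype(int); z=(X>95)&(X<140)&(abs(Y)<60)&(Z<150)
for n,m in [('green',z&(abs(h[...,0]-60)<20)&(h[...,1]>90)),('red',z&((h[...,0]<8)|(h[...,0]>172))&(h[...,1]>110))]:
    print(n,m.sum(),q(X[m]),q(Y[m]),q(Z[m]))
E
```

```text
14.4 [0.79805052 0.02044129 0.14925422] [ 0.17  0.93  0.95 -0.63  1.34  0.19] [ 0.7 -0.2 -1.9]
green 267 [111.  114.2 115.1] [-45.5 -30.5  -8.8] [36.6 44.3 48.9]
red 356 [116.6 119.9 121.2] [-2.  19.7 36.6] [59.  62.9 64. ]
```

View pics/w2.png

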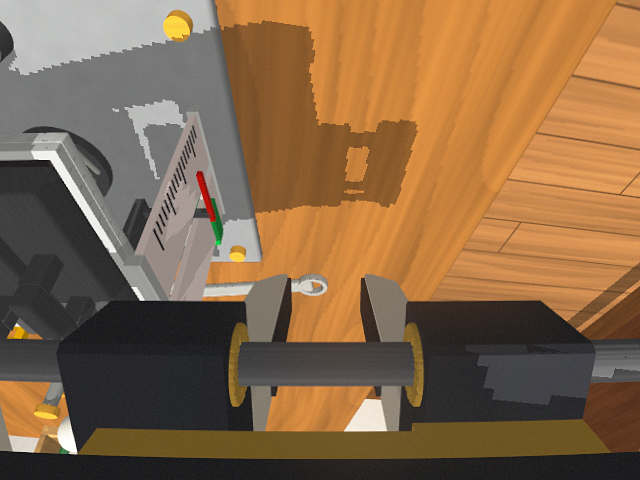

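The wrist view shows the red pointer at about (206,195) and the green clip at about (216,220) on the scale. By depth the clip spans z 36.6–48.9 mm and the pointer 59–64 mm, so the band is at about 0.072. That's 2200 g, so the third weight is the blue 600 g.

```bash
python3 - <<'E'
from h import *
go([760,-60],225,8.2)
E
```

```text
t14.40 slide [-103.8  -50.1  -19.3] twist [-0.6 34.9  0.3] q [ 0.17  0.93  0.95 -0.63  1.34  0.19] F [ 0.7 -0.2 -1.9]
t14.40 slide [-103.8  -50.1  -19.3] twist [ -53.9   -0.9 -171.4] q [ 0.17  0.93  0.95 -0.63  1.34  0.19] F [ 0.7 -0.2 -1.9]
```

carry_out(
  deltas=[
    {"slide":[-16,0,-23],"twist":[0,0,0]},
    {"slide":[-38,-5,-50],"twist":[0,7,0]},
    {"slide":[-55,-15,-50],"twist":[0,14,0]},
    {"slide":[-72,-26,-40],"twist":[0,21,0]},
    {"slide":[-88,-38,-28],"twist":[0,28,0]},
    {"slide":[-103.8,-50,-19.3],"twist":[-0.6,34.9,0.3]},
    {"slide":[-103.8,-50,-19.3],"twist":[-0.6,34.9,0.3]},
  ],
)

```text
clock: 14.98
eef_pos: [0.7607, -0.0707, 0.2366]
eef_rot: [2.066, 2.357, 0.026]
ft_force: [1.5, -0.8, -0.0]
opening: 0.0297
gripper_force: 0.0
```

```bash
python3 - <<'E'
from h import *
print(ctrl.state()['eef_pos']); go([606.9,-302.8],220,75.7)
E
```

```text
[ 0.76067906 -0.07068876  0.23658845]
t14.98 slide [-210.  -183.2   12.3] twist [  1.1   0.3 -68.2] q [-0.16  0.75  0.97  0.01  1.41 -0.29] F [ 1.5 -0.8 -0. ]
t14.98 slide [-210.  -183.2   12.3] twist [  0.3  -1.2 111.8] q [-0.16  0.75  0.97  0.01  1.41 -0.29] F [ 1.5 -0.8 -0. ]
```

carry_out(
  deltas=[
    {"slide":[-26,-23,0],"twist":[0,0,-7]},
    {"slide":[-52,-46,0],"twist":[0,0,-14]},
    {"slide":[-79,-69,0],"twist":[0,0,-21]},
    {"slide":[-106,-92,0],"twist":[0,0,-28]},
    {"slide":[-134,-116,0],"twist":[0,0,-35]},
    {"slide":[-162,-140,0],"twist":[0,0,-42]},
    {"slide":[-188,-164,0],"twist":[0,0,-49]},
    {"slide":[-204,-178,0],"twist":[0,0,-56]},
  ],
)

```text
clock: 15.65
eef_pos: [0.6115, -0.2924, 0.2334]
eef_rot: [0.698, 3.049, 0.005]
ft_force: [0.2, 0.2, 0.1]
opening: 0.03
gripper_force: 0.0
```

carry_out(
  deltas=[
    {"slide":[0,0,0],"twist":[0,0,-7]},
    {"slide":[0,0,10],"twist":[0,0,-12]},
    {"slide":[0,0,35],"twist":[0,0,-12]},
    {"slide":[0,0,65],"twist":[0,0,-12]},
    {"slide":[0,0,80],"twist":[0,0,-12]},
    {"slide":[0,0,80],"twist":[0,0,-12]},
    {"slide":[0,0,80],"twist":[0,0,-12]},
  ],
  gripper=45,
)

```text
clock: 16.23
eef_pos: [0.6146, -0.2895, 0.1527]
eef_rot: [0.382, 3.105, 0.003]
ft_force: [0.2, 0.1, 0.8]
opening: 0.0418
gripper_force: 0.0
```

```bash
python3 - <<'E'
from h import *
print(ctrl.state()['eef_pos']); go([606.9,-302.8],26.5,75.7)
E
```

```text
[ 0.61464273 -0.28946537  0.15273752]
t16.23 slide [  5.9 -15.3 126.1] twist [0.2 0.7 0.3] q [-0.51  0.64  1.35  0.01  1.13 -1.84] F [0.2 0.1 0.8]
t16.23 slide [  5.9 -15.3 126.1] twist [  -1.1    0.3 -179.7] q [-0.51  0.64  1.35  0.01  1.13 -1.84] F [0.2 0.1 0.8]
```

carry_out(
  deltas=[
    {"slide":[6,-15.3,25],"twist":[0.2,0.7,0.3]},
    {"slide":[6,-15.3,60],"twist":[0.2,0.7,0.3]},
    {"slide":[6,-15.3,90],"twist":[0.2,0.7,0.3]},
    {"slide":[6,-15.3,104],"twist":[0.2,0.7,0.3]},
    {"slide":[6,-15.3,104],"twist":[0.2,0.7,0.3]},
    {"slide":[6,-15.3,104],"twist":[0.2,0.7,0.3]},
  ],
)

```text
clock: 16.73
eef_pos: [0.6074, -0.3026, 0.0494]
eef_rot: [0.39, 3.117, -0.002]
ft_force: [0.1, -0.9, 0.7]
opening: 0.0419
gripper_force: 0.0
```

```bash
python3 - <<'E'
from h import *
print(ctrl.state()['eef_pos']); go([606.9,-302.8],27,75.7)
E
```

```text
[ 0.60738583 -0.30258664  0.04937265]
t16.73 slide [ 0.4 -0.3 22.4] twist [-0.1  0.1  0. ] q [-0.53  0.77  1.4  -0.    0.97 -1.85] F [ 0.1 -0.9  0.7]
t16.73 slide [ 0.4 -0.3 22.4] twist [-1.0e-01 -1.0e-01 -1.8e+02] q [-0.53  0.77  1.4  -0.    0.97 -1.85] F [ 0.1 -0.9  0.7]
```

carry_out(
  deltas=[
    {"slide":[0,0,12],"twist":[0,0,0]},
    {"slide":[0,0,20],"twist":[0,0,0]},
    {"slide":[0,0,22.4],"twist":[0,0,0]},
    {"slide":[0,0,22.4],"twist":[0,0,0]},
  ],
)

```text
clock: 17.07
eef_pos: [0.6064, -0.3018, 0.0247]
eef_rot: [-0.389, -3.116, 0.001]
ft_force: [0.1, -0.4, -0.9]
opening: 0.0417
gripper_force: 0.0
```

carry_out(
  deltas=[
    {"slide":[0,0,0],"twist":[0,0,0]},
    {"slide":[0,0,0],"twist":[0,0,0]},
    {"slide":[0,0,0],"twist":[0,0,0]},
    {"slide":[0,0,0],"twist":[0,0,0]},
    {"slide":[0,0,0],"twist":[0,0,0]},
    {"slide":[0,0,0],"twist":[0,0,0]},
    {"slide":[0,0,0],"twist":[0,0,0]},
    {"slide":[0,0,0],"twist":[0,0,0]},
  ],
  gripper=0,
)

```text
clock: 17.73
eef_pos: [0.6067, -0.3021, 0.0253]
eef_rot: [-0.39, -3.116, 0.001]
ft_force: [-1.1, -0.7, 1.2]
opening: 0.0115
gripper_force: 40.0
```

```bash
python3 - <<'E'
from h import *
print(ctrl.state()['eef_pos'],ctrl.state()['opening']); go(rig(-44,1.5),222,8.2)
E
```

```text
[ 0.60665481 -0.30212907  0.02526286] 0.011511300801099593
t17.73 slide [  98.2  232.4 -196.9] twist [-0.1 -0.  67.5] q [-0.53  0.8   1.41 -0.    0.93 -1.85] F [-1.1 -0.7  1.2]
t17.73 slide [  98.2  232.4 -196.9] twist [ 0.000e+00 -1.000e-01 -1.125e+02] q [-0.53  0.8   1.41 -0.    0.93 -1.85] F [-1.1 -0.7  1.2]
```

carry_out(
  deltas=[
    {"slide":[0,0,-15],"twist":[0,0,0]},
    {"slide":[0,0,-50],"twist":[0,0,0]},
    {"slide":[0,0,-90],"twist":[0,0,0]},
    {"slide":[0,0,-130],"twist":[0,0,7]},
    {"slide":[0,5,-168],"twist":[0,0,14]},
    {"slide":[8,22,-190],"twist":[0,0,21]},
    {"slide":[18,45,-197],"twist":[0,0,28]},
    {"slide":[30,72,-197],"twist":[0,0,35]},
  ],
)

```text
clock: 18.4
eef_pos: [0.5956, -0.2247, 0.2251]
eef_rot: [1.318, 2.849, -0.002]
ft_force: [1.1, 1.6, -6.0]
opening: 0.0117
gripper_force: 40.0
```

```bash
python3 - <<'E'
from h import *
print(ctrl.state()['eef_pos'],ctrl.state()['opening']); go(rig(-44,1.5),222,8.2)
E
```

```text
[ 0.59562964 -0.22473414  0.22512347] 0.01166951679338738
t18.40 slide [148.6  91.    2.7] twist [ 0.1  0.2 32.1] q [-0.43  0.5   1.41 -0.    1.23 -1.14] F [ 1.1  1.6 -6. ]
t18.40 slide [148.6  91.    2.7] twist [-2.000e-01  1.000e-01 -1.479e+02] q [-0.43  0.5   1.41 -0.    1.23 -1.14] F [ 1.1  1.6 -6. ]
```

carry_out(
  deltas=[
    {"slide":[30,18,0],"twist":[0,0,7]},
    {"slide":[62,38,0],"twist":[0,0,14]},
    {"slide":[95,58,0],"twist":[0,0,21]},
    {"slide":[125,77,0],"twist":[0,0,28]},
    {"slide":[143,88,0],"twist":[0,0,32]},
    {"slide":[148,90.5,0],"twist":[0,0,32]},
    {"slide":[148,90.5,0],"twist":[0,0,32]},
  ],
)

```text
clock: 18.98
eef_pos: [0.5668, -0.0521, 0.2224]
eef_rot: [-2.041, -2.387, 0.002]
ft_force: [0.5, -0.0, -5.3]
opening: 0.012
gripper_force: 40.0
```

```bash
python3 - <<'E'
from h import *
f,X,Y,Z=rigpts(); cv2.imwrite('pics/w3.png',f['frame'])
m=(Z>208)&(Z<224)&(Y>28)&(Y<78)&(X<-15)&(X>-75); print('held',q(X[m]),Y[m].max(),q(Z[m]),[np.median(X[m&(abs(Y-c)<3)]) for c in (34,44)])
m=(Z>110)&(Z<125)&(Y>50)&(Y<78); print('B',q(X[m&(X<22)&(X>-30)]),'A',q(X[m&(X>25)&(X<68)]))
m=(Z>99)&(Z<107)&(X<-62)&(X>-80)&(abs(Y)<60); print('left lip',q(X[m]),q(Z[m]))
print(ctrl.state()['eef_pos']); go(rig(-44,1.5),220,8.2)
E
```

```text
held [-62.8 -46.1 -29.4] 53.12603727011964 [213.8 215.8 217.3] [np.float64(-46.21866203150087), np.float64(-46.35663539600917)]
B [-16.1   0.7  17.8] A [28.7 45.3 62.8]
left lip [-74.8 -72.6 -70. ] [100.1 102.  103.4]
[ 0.56718995 -0.05336159  0.2223566 ]
t19.03 slide [0.5 1.7 2.4] twist [-0.1  0.   0.7] q [-0.18  0.38  1.59 -0.    1.16 -0.33] F [-0.2 -0.2 -5.7]
t19.03 slide [0.5 1.7 2.4] twist [-0.000e+00 -1.000e-01 -1.793e+02] q [-0.18  0.38  1.59 -0.    1.16 -0.33] F [-0.2 -0.2 -5.7]
```

View pics/w3.png

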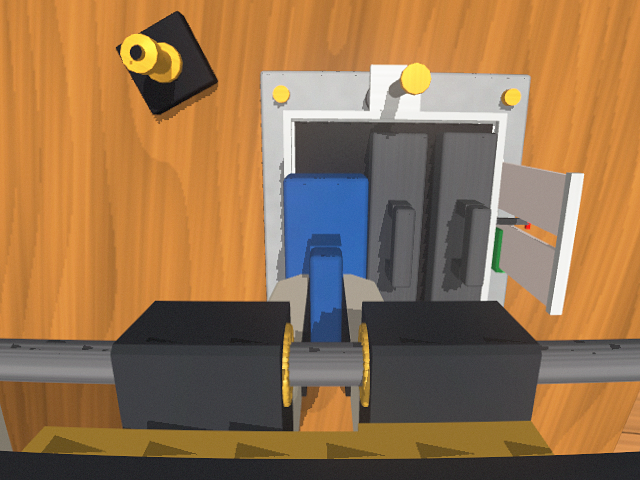

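The wrist view shows the blue bar held over the free left strip at about (325,230). The two dark bars stand parallel at (397,220) and (465,220), with clear gaps.

carry_out(
  deltas=[
    {"slide":[-2,1.5,20],"twist":[0,0,0.5]},
    {"slide":[-2,1.5,50],"twist":[0,0,0.5]},
    {"slide":[-2,1.5,76],"twist":[0,0,0.5]},
    {"slide":[-2,1.5,90],"twist":[0,0,0.5]},
    {"slide":[-2,1.5,95],"twist":[0,0,0.5]},
    {"slide":[-2,1.5,98],"twist":[0,0,0.5]},
    {"slide":[-2,1.5,102],"twist":[0,0,0.5]},
    {"slide":[-2,1.5,106],"twist":[0,0,0.5]},
  ],
)

```text
clock: 19.7
eef_pos: [0.57, -0.056, 0.1171]
eef_rot: [2.055, 2.374, -0.0]
ft_force: [-0.2, -1.7, -3.0]
opening: 0.0118
gripper_force: 40.0
```

carry_out(
  deltas=[
    {"slide":[0,0,4],"twist":[0,0,0]},
    {"slide":[0,0,8],"twist":[0,0,0]},
    {"slide":[0,0,10.5],"twist":[0,0,0]},
    {"slide":[0,0,12.2],"twist":[0,0,0]},
    {"slide":[0,0,12.8],"twist":[0,0,0]},
    {"slide":[0,0,12.8],"twist":[0,0,0]},
  ],
)

```text
clock: 20.2
eef_pos: [0.5696, -0.0554, 0.1035]
eef_rot: [2.055, 2.375, -0.001]
ft_force: [1.9, -3.0, -0.3]
opening: 0.0116
gripper_force: 40.0
```

```bash
python3 - <<'E'
from h import *
fz=[]
for i in range(4):
    f,X,Y,Z=rigpts(); fz.append(ctrl.state()['ft_force'])
print(np.round(np.mean(fz,0),2),ctrl.state()['eef_pos'])
m=(Z>90)&(Z<104)&(Y>55)&(Y<70); print('A,B tops',q(Z[m&(X>-14)&(X<16)]),q(Z[m&(X>31)&(X<60)]))
m=(Z>90)&(Z<104)&(Y>28)&(Y<55)&(X<-20)&(X>-75); print('blue',q(X[m]),Y[m].max(),q(Z[m]))
E
```

```text
[ 2.8  -2.98  0.74] [ 0.5694732  -0.05534088  0.10359527]
A,B tops [95.8 97.1 98.3] [95.9 97.1 98.4]
blue [-60.  -43.3 -26.7] 49.38427560797847 [95.  97.  98.2]
```

carry_out(
  deltas=[
    {"slide":[0,0,0],"twist":[0,0,0]},
    {"slide":[0,0,0],"twist":[0,0,0]},
    {"slide":[0,0,0],"twist":[0,0,0]},
    {"slide":[0,0,-2],"twist":[0,0,0]},
    {"slide":[0,0,-20],"twist":[0,0,0]},
    {"slide":[0,0,-58],"twist":[0,0,0]},
    {"slide":[0,0,-98],"twist":[0,0,0]},
    {"slide":[0,0,-120],"twist":[0,0,0]},
  ],
  gripper=32,
)

```text
clock: 21.07
eef_pos: [0.57, -0.0552, 0.2274]
eef_rot: [2.054, 2.374, 0.001]
ft_force: [0.6, -0.7, 1.2]
opening: 0.0295
gripper_force: 0.0
```

carry_out(
  deltas=[
    {"slide":[0,0,0],"twist":[0,0,0]},
    {"slide":[0,30,0],"twist":[0,0,0]},
    {"slide":[5,68,0],"twist":[0,-6,0]},
    {"slide":[12,106,0],"twist":[0,-12,0]},
    {"slide":[20,144,0],"twist":[0,-18,0]},
    {"slide":[30,184,0],"twist":[0,-24,0]},
    {"slide":[41,222,10],"twist":[0,-30,0]},
    {"slide":[44,240,30],"twist":[0,-35,0]},
  ],
)

```text
clock: 21.73
eef_pos: [0.8034, 0.0261, 0.1936]
eef_rot: [1.713, 1.983, -0.542]
ft_force: [-0.3, -0.7, -0.2]
opening: 0.0297
gripper_force: 0.0
```

carry_out(
  deltas=[
    {"slide":[0,0,0],"twist":[0,0,0]},
    {"slide":[0,0,0],"twist":[0,0,0]},
  ],
)

```text
clock: 21.9
eef_pos: [0.7994, 0.0242, 0.1879]
eef_rot: [1.717, 1.993, -0.55]
ft_force: [0.0, 0.3, 0.8]
opening: 0.0297
gripper_force: 0.0
```

```bash
python3 - <<'E'
from h import *
f,X,Y,Z=rigpts(); s=ctrl.state(); print(s['clock'],s['eef_pos'],s['ft_force'].round(1))
im=f['frame']
h=cv2.cvtColor(im,cv2.COLOR_BGR2HSV).astype(int); z=(X>95)&(X<140)&(abs(Y)<60)&(Z<150)
for n,m in [('green',z&(abs(h[...,0]-60)<20)&(h[...,1]>90)),('red',z&((h[...,0]<8)|(h[...,0]>172))&(h[...,1]>110))]:
    print(n,m.sum(),q(X[m]),q(Y[m]),q(Z[m])); v,u=np.nonzero(m); print(u.mean(),v.mean())
u,v=int(u.mean()),int(v.mean()); c=im[max(v-60,0):v+60,max(u-80,0):u+80]
cv2.imwrite('pics/w4.png',cv2.resize(c,None,fx=5,fy=5,interpolation=cv2.INTER_CUBIC)[:600,:800])
f=ctrl.grab_frame('scene'); cv2.imwrite('pics/s3.png',f['frame'])
E
```

```text
21.95 [0.7998758  0.02288482 0.19133038] [ 0.1 -1.4  0.5]
green 318 [111.  114.1 115. ] [-45.3 -22.6  -8.3] [37.1 46.  48.7]
222.3176100628931 186.78616352201257
red 277 [117.8 119.8 121.3] [-2.4 18.7 36.2] [40.2 43.5 44.7]
220.22021660649818 141.24909747292418
```

View pics/w4.png

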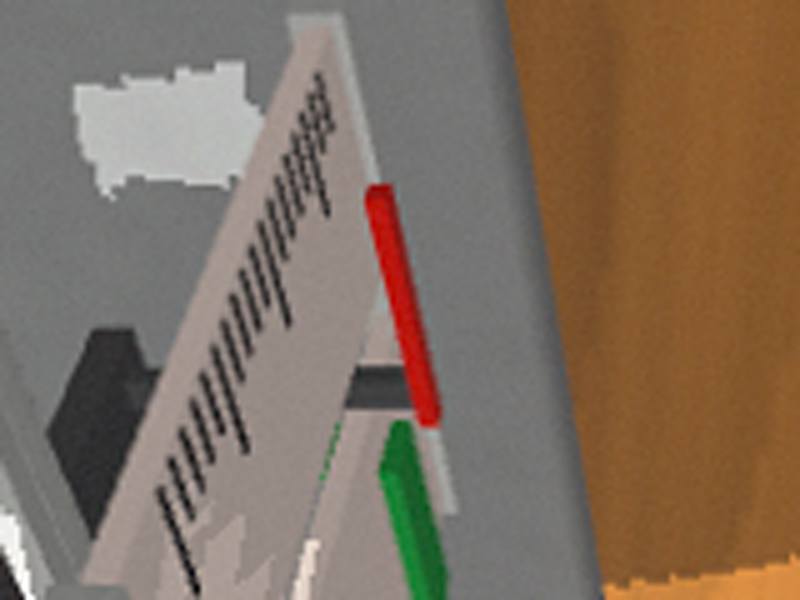

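View pics/s3.png

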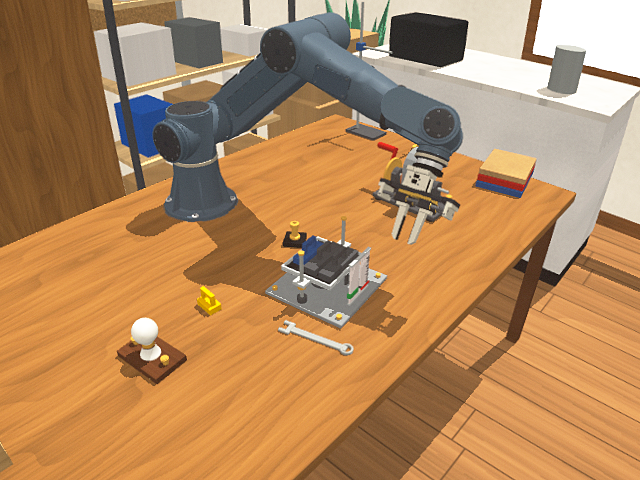

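The pointer, at z 40–45 mm, sits in the middle of the band, at 37–49 mm. All three weights stand flat side by side, the yellow one is still on the bench, and the arm is clear.

```bash
python3 -c "
from workcell import ctrl
print(ctrl.close_job())"
```

```text
the job is handed in; nothing more can be done
None
```

Job handed in at about 22 s: both 800 g weights and the blue 600 g stand side by side on the platform, the pointer is at rest in the middle of the green band, and the yellow 400 g weight is still on the bench.

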